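# Turn over the settled bottle at the jeweller's bench

### The job

What is in the small round-shouldered bottle has settled. Pick that bottle up, turn it over in the air until its cap points clearly downward (30 degrees below level is enough, straight down is fine), then turn it back and set it down gently, upright, on the round cork mat. Let go of it only once it stands there, and leave the squat jar and the tall bottle standing where they are.

Things in the scene. Friction and masses are not known exactly. Their poses are not given: they have to be found in the camera images.
- bottle_center (a point): The bottle to turn over: white plastic, paper label, round shoulders, small fixed black cap. Middle of the three in height: 100 mm high, about 160 g. Straight round body 48 mm in diameter from the foot up to 66 mm; the cap is 29 mm across, the top 19 mm. This point is on its axis half-way up, 50 mm above the foot; z points along the axis to the cap. It starts upright on the bench.
- coaster_top (a point): The round cork mat, 110 mm in diameter and 6 mm thick, fixed flat on the bench: where the bottle must end. This point is the centre of its upper face; z is up.
- jar_center (a point): Bystander: a squat white jar with a wide black lid, 72 mm in diameter, 58 mm high, free-standing on the bench. This point is on its axis half-way up, 29 mm above the foot.
- tall_center (a point): Bystander: a tall slim white bottle with a small black cap, 42 mm in diameter, 145 mm high, free-standing on the bench. This point is on its axis half-way up, 72 mm above the foot.

How it is judged (in metres and radians):
On the way:
1. the bottle is held clear of the bench, turned over so that its cap points at least 30 degrees below level (angle between bottle_center's own z axis and vertical above 2.09 rad and height (world z) of bottle_center above 0.09 m), for 0.2 s.
At the end, for the whole second after the job is handed in: The bottle stands upright (within 8 degrees) and at rest on the cork mat, its whole foot on the mat (axis within 31 mm of the mat's centre), released; the jar and the tall bottle stand within 20 mm of where they were (angle between bottle_center's own z axis and vertical below 0.15 rad and horizontal distance between bottle_center and coaster_top below 0.031 m and z of bottle_center in the frame of coaster_top between 0.046 and 0.058 m and linear speed of bottle below 0.03 m/s and distance of each of jar_center, tall_center from where it was at the start of the episode below 0.02 m); the robot touches nothing.
It fails at once if the bottle is dropped: loose in the air 35 mm or more above where it would stand (height (world z) of bottle_center above 0.091 m and contact force between bottle and anything else below 0.05 N).
It fails at once if the squat jar or the tall bottle is knocked over or pushed more than 30 mm (distance of any of jar_center, tall_center from where it was at the start of the episode above 0.03 m or angle between any of jar_center, tall_center's own z axis and vertical above 0.35 rad).
It also fails if it takes over 54 s, if anything falls off the work surface, if the arm or the gripper's body presses on something with over 40 N, if the wrist force passes 120 N, or if a joint passes its speed limit or range.

### The arm

A 6-joint arm with a two-finger parallel gripper is mounted at the origin on the work surface. World frame = base frame: x ahead of the robot, y to its left, z up, the work surface at z = 0. Lengths are in m, angles in degrees, forces in N, time in s.
With the tool pointing down it reaches from about 0.35 to 0.875 m from the base axis. Payload 4.2 kg.
Tool frame: the origin (TCP) lies at the very end of the fingers, on their centre line; the grasp point (between the pads) lies 19 mm behind it (r.grip_point_offset is the distance from the TCP to the grasp point, in m); z points along the fingers, y is the line along which they close (so a half turn about z gives the same grasp; the last joint's range is limited). The gripper opens to 87 mm and grips with 3 to 60 N. Pads are 19 mm wide; open, the fingers measure 117 mm over their backs; the gripper's body (75 mm by 190 mm) begins 51 mm behind the grasp point.
Start: joints at [14.817, 22.042, 0.453, 0, -68.411, -14.817], TCP at [0.625, 0, 0.223] pointing down, gripper open.
Joint ranges: [-179.83, 179.83], [-69.29, 118.12], [-61.27, 80.66], [-181.25, 117.63], [-171.15, -9.14], [-177.46, 177.46]. Speed limits (degrees/s): [159.86, 159.86, 180, 180, 180, 180].

### API

Orientations are given as a 3x3 rotation matrix whose columns are the frame's x, y, z axes.
In Python, from station import r, cams gives the robot as it stands. The module is installed in compiled form; this text tells all that it offers.
- The arm moves only by the shell command python3 -m handwheel 'ROWS'. ROWS is JSON, a list that holds one entry, the list of rows, each a list of 7 numbers: the turn, a rotation vector about the tool's x, y, z in units of 6 degrees (1.0 is 6 degrees), then the shift along the tool's x, y, z in m, then the finger opening in m, from 0 to 0.087. In form: [[[ax, ay, az, x, y, z, jaw], ...]]. A call has 1 to 12 rows; each row shifts and turns the commanded pose from where the row before left it, along the tool's axes as they then stand; what a row does not reach is not made up. A row lasts 1/10 s, in which the tool goes at most 50 mm and 8.59 degrees, less where a joint would pass 70% of its speed; a pose out of reach is approached as far as the arm can. A call with a gripper value outside its range is refused whole. The fingers move at their own pace and stop on an object; the grip force is fixed at half the most. Time passes only in rows, so rows that do not move let the fingers close. It gives the time, the measured TCP pose, the force, the opening and the grip force at its end, in the units of the state.
- r.sense(): the state, without advancing time (a new reading comes with each control period).
- cams.capture(name): name is "scene" or "side" or "wrist"; returns the picture (420x560x3 uint8, red, green, blue); there is no depth.
- cams.get_calibration(name): a dict with "camera_matrix" (3x3 intrinsics, pixels), "rvec" (rotation vector, rad) and "tvec" (3), from world to camera coordinates, as OpenCV has them; the wrist camera has in their place "T_tool_cam" (4x4, takes a point from camera to tool coordinates, whose origin is the TCP and whose axes are the flange's). Camera axes: x right, y down, z forward; pixel columns grow to the right and rows downward; lengths in m; the calibration is good to about 2 mm. A picture is of the moment at which its call begins: read the wrist's pose just before it. get_calibration takes no time and is no camera call.
- r.finish_job(): hands the job in; it is judged then, once.
The state is a dict: "time_s": time; "joints": joint angles; "joint_velocities": joint speeds; "effort": joint torques, N m; "tcp_pos": TCP position; "ee_rot": TCP orientation; "wrist_force": force on the tool from outside, world axes, zero at the start; "moment": the same for the moment, N m; "gripper_width": opening from 0.0 (shut) to 1.0 (fully open); "gripper_force": force on a finger pad.
Only numpy, scipy, OpenCV 4.12 (cv2) and the standard library are available. Lean on these libraries where they do the work, as an engineer would, in place of code of your own. Each camera call takes 0.05 s, during which the arm holds its last target. There are 200 camera calls.

## Working session

There is one attempt and no reset: what is moved stays moved. The work goes in short steps, Python scripts to look and compute and a shell command to move; the robot and the scene stay as the last step left them, time stands still between calls to the robot, and variables do not carry over. Pictures are saved under pics/ and viewed, at most 10 in all, crops included, and the job is handed in when it is done.

```bash
mkdir -p pics; python3 - <<'E'
from station import r,cams
import cv2,numpy as np
s=r.sense();print(s['time_s'],s['tcp_pos'],np.round(s['ee_rot'],3).tolist(),s['gripper_width'])
for n in("scene","side"):
    cv2.imwrite(f"pics/{n}0.png",cams.capture(n)[:,:,::-1]);c=cams.get_calibration(n);R=cv2.Rodrigues(np.array(c['rvec']))[0];print(n,-R.T@np.array(c['tvec']).ravel(),R[2])
E
```

```text
0.0 [6.24418368e-01 1.42785140e-05 2.21474819e-01] [[-0.0, -1.0, -0.002], [-1.0, 0.0, -0.0], [0.0, 0.002, -1.0]] 0.9995082037773013
scene [ 1.10456385 -0.42819769  0.90470067] [-0.52044397  0.40566901 -0.75137922]
side [-0.04809394 -0.57247179  0.79755394] [ 0.54972971  0.52133906 -0.65268892]
```

View pics/scene0.png

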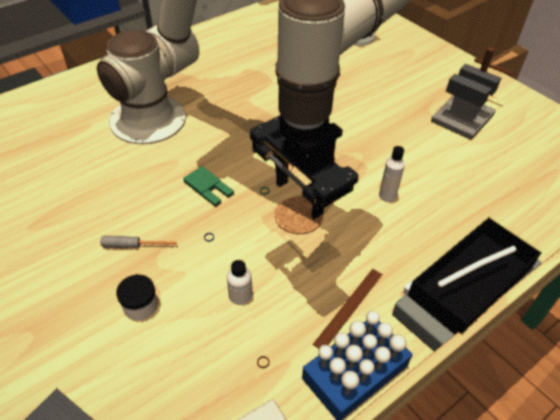

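View pics/side0.png

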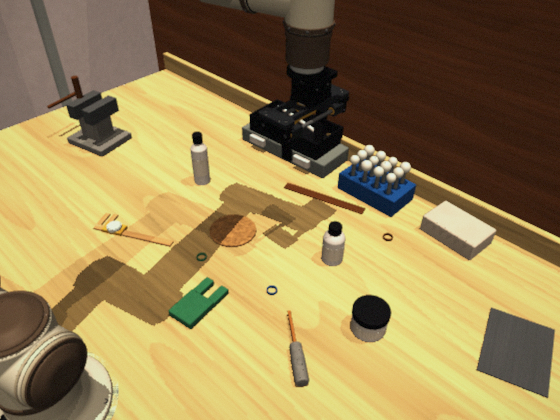

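The scene picture shows the bottle with its cap at (239,268), the mat at (298,215), the jar at (137,297) and the tall bottle at (392,175). In the side picture the cap is at (335,230), the mat at (233,230), the jar at (370,310) and the tall bottle at (199,160). Next I triangulate these from masks.

```bash
cat >h.py <<'E'
import cv2,numpy as np
from station import r,cams
def PR(n):
    c=cams.get_calibration(n);R=cv2.Rodrigues(np.array(c['rvec']))[0];t=np.array(c['tvec']).reshape(3,1)
    return np.array(c['camera_matrix']),R,t
def ray(n,uv,z):
    K,R,t=PR(n);d=R.T@np.linalg.inv(K)@[uv[0],uv[1],1];o=(-R.T@t).ravel()
    return o+d*(z-o[2])/d[2]
def tri(a,b):
    P=[K@np.hstack([R,t]) for K,R,t in(PR("scene"),PR("side"))]
    X=cv2.triangulatePoints(*P,np.float64(a).reshape(2,1),np.float64(b).reshape(2,1)).ravel();return X[:3]/X[3]
def blob(mask,near):
    n,l,s,c=cv2.connectedComponentsWithStats(mask.astype(np.uint8))
    c[0]=1e6;i=np.argmin(np.linalg.norm(c-near,axis=1)+1e3*(s[:,4]<40));return c[i],s[i].tolist()
E
python3 - <<'E'
from h import *
np.set_printoptions(precision=4,suppress=True)
I={n:cv2.imread(f"pics/{n}0.png") for n in("scene","side")}
seeds=dict(bottle=((239,268),(335,230)),jar=((137,292),(370,312)),tall=((397,154),(197,139)))
for k,(a,b) in seeds.items():
    ca,sa=blob(I["scene"].max(2)<55,a);cb,sb=blob(I["side"].max(2)<55,b)
    print(k,ca,sa,cb,sb,tri(ca,cb))
    if k=="bottle": print(ray("scene",ca,.09),ray("side",cb,.09))
for n,p in(("scene",(298,215)),("side",(233,230))):
    h=cv2.cvtColor(I[n],cv2.COLOR_BGR2HSV);m=(h[...,0]<16)&(h[...,1]>110)&(h[...,2]>60)
    m=cv2.morphologyEx(m.astype(np.uint8),cv2.MORPH_OPEN,np.ones((5,5)))
    c,s=blob(m,p);print(n,s,c,ray(n,(s[0]+s[2]/2,s[1]+s[3]/2),.006),ray(n,c,.006))
E
```

```text
bottle [238.0183 268.0854] [232, 261, 13, 15, 164] [334.5828 228.5298] [328, 222, 14, 14, 151] [ 0.6004 -0.1196  0.0899]
[ 0.6005 -0.1198  0.09  ] [ 0.6003 -0.1195  0.09  ]
jar [135.592  292.0736] [117, 276, 38, 33, 978] [370.8526 312.1019] [352, 296, 38, 34, 1011] [ 0.5037 -0.2902  0.048 ]
tall [397.3491 153.0943] [393, 147, 10, 13, 106] [196.9149 137.8617] [193, 132, 9, 12, 94] [0.5834 0.3112 0.1328]
scene [275, 198, 46, 35, 1188] [295.9907 215.6296] [0.5104 0.1021 0.006 ] [0.508  0.0982 0.006 ]
side [210, 215, 35, 30, 642] [225.1885 227.8956] [0.497  0.1114 0.006 ] [0.4981 0.1208 0.006 ]
```

```bash
python3 -m handwheel '[[[0,0,0,0.03,0.006,0,0.087],[0,0,0,0.03,0.006,0,0.087],[0,0,0,0.03,0.006,0,0.087],[0,0,0,0.03,0.006,0,0.087],[0,0,0,0,0,0,0.087],[0,0,0,0,0,0,0.087],[0,0,0,0,0,0,0.087]]]'
python3 - <<'E'
from h import *
s=r.sense();print(s['time_s'],s['tcp_pos'],s['joints'],cams.get_calibration("wrist"))
a=[cams.capture(n)[:,:,::-1] for n in("scene","side","wrist")]
for n,i in zip(("scene","side","wrist"),a):cv2.imwrite(f"pics/{n}1.png",i)
K=np.hstack([a[0][120:320,180:430],a[1][120:320,120:370]])
cv2.imwrite("pics/m1.png",np.vstack([cv2.resize(K,(560,224)),cv2.resize(a[2],(490,367)).copy() if 0 else cv2.copyMakeBorder(cv2.resize(a[2],(490,368)),0,0,0,70,0)]))
E
```

```text
time_s: 0.8
tcp_pos: [0.601, -0.1194, 0.2223]
ee_rot: [[0.0, -1.0, -0.0], [-1.0, -0.0, 0.0], [-0.0, 0.0, -1.0]]
wrist_force: [-0.3, -0.1, -0.4]
gripper_width: 1.002
gripper_force: 0.0
0.8 [ 0.60102803 -0.11941891  0.22225814] [ 3.87187512e+00  2.08777141e+01 -1.36354392e+00 -1.39161499e-02
 -6.77823534e+01 -3.84027690e+00] {'camera_matrix': array([[298.07746684,   0.        , 279.90116332],
       [  0.        , 298.07746684, 209.63857376],
       [  0.        ,   0.        ,   1.        ]]), 'T_tool_cam': array([[ 8.86698842e-05, -9.64853925e-01, -2.62786786e-01,
         7.20828583e-02],
       [ 9.99999396e-01,  3.73342259e-04, -1.03335072e-03,
        -5.10862344e-05],
       [ 1.09514191e-03, -2.62786536e-01,  9.64853376e-01,
        -1.61229468e-01],
       [ 0.00000000e+00,  0.00000000e+00,  0.00000000e+00,
         1.00000000e+00]])}
```

View pics/m1.png

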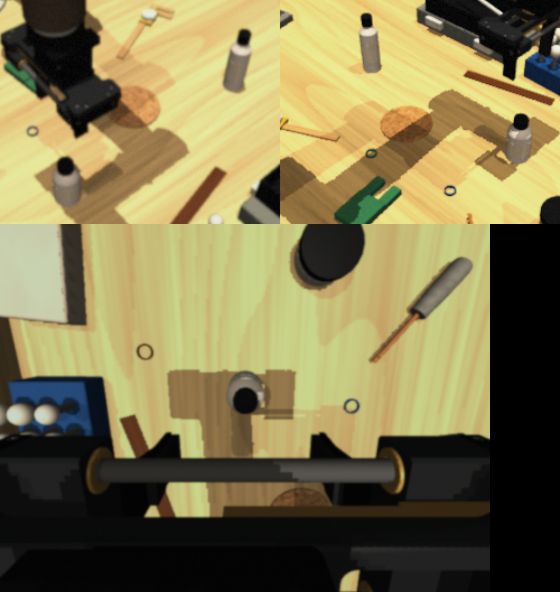

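The wrist view has the bottle centred between the fingers (full-frame about (280,195)). The mat is fully visible in the side view at about (233,231).

```bash
python3 - <<'E'
from h import *
w=cv2.imread("pics/wrist1.png");p=np.array([0.6010,-0.1194,0.2223]);R=np.array([[0,-1,0],[-1,0,0],[0,0,-1.]])
c=cams.get_calibration("wrist");K=c['camera_matrix'];T=c['T_tool_cam']
u,s=blob(w.max(2)<55,(280,202));d=R@T[:3,:3]@np.linalg.inv(K)@[*u,1];o=p+R@T[:3,3]
print(u,s,o+d*(0.095-o[2])/d[2])
i=cv2.imread("pics/side1.png");h=cv2.cvtColor(i,cv2.COLOR_BGR2HSV)
print(h[230,233],h[230,215],h[230,250],h[230,200],h[250,220],h[230,265])
m=((h[...,0]<19)&(h[...,1]>np.minimum(h[230,233,1],h[230,250,1])-25.)).astype(np.uint8)
m[:200]=0;m[260:]=0;m[:,:195]=0;m[:,270:]=0
m=cv2.morphologyEx(m,cv2.MORPH_OPEN,np.ones((5,5)));u,s=blob(m,(233,230))
print(u,s,ray("side",u,.006),ray("side",(233.5,230.7),.006))
E
```

```text
[280.15765766 201.78828829] [267, 187, 28, 30, 666] [ 0.6011048  -0.12100386  0.095     ]
[ 15 167 202] [ 16 168 219] [ 15 167 142] [ 20 135 230] [ 18 147 109] [ 18 147 167]
[232.63232964 231.34786054] [209, 216, 48, 32, 1262] [0.50229148 0.09928199 0.006     ] [0.50522608 0.09949821 0.006     ]
```

```bash
python3 -m handwheel '[[[0,0,0,0.001,0,0.03,0.087],[0,0,0,0,0,0.04,0.087],[0,0,0,0,0,0.04,0.087],[0,0,0,0,0,0.035,0.087],[0,0,0,0,0,0.025,0.087],[0,0,0,0,0,0.013,0.087],[0,0,0,0,0,0,0.087],[0,0,0,0,0,0,0.087]]]'
python3 -m handwheel '[[[0,0,0,0,0,0,0.03],[0,0,0,0,0,0,0.03],[0,0,0,0,0,0,0.03],[0,0,0,0,0,0,0.03],[0,0,0,0,0,0,0.03],[0,0,0,0,0,0,0.03],[0,0,0,0,0,0,0.03],[0,0,0,0,0,0,0.03],[0,0,0,0,0,0,0.03],[0,0,0,0,0,0,0.03]]]'
```

```text
time_s: 1.75
tcp_pos: [0.6021, -0.1208, 0.0406]
ee_rot: [[0.001, -1.0, 0.002], [-1.0, -0.001, -0.0], [0.0, -0.002, -1.0]]
wrist_force: [1.4, 0.5, 1.1]
gripper_width: 1.001
gripper_force: 0.0
time_s: 2.75
tcp_pos: [0.6011, -0.121, 0.0396]
ee_rot: [[0.0, -1.0, 0.0], [-1.0, -0.0, -0.0], [0.0, -0.0, -1.0]]
wrist_force: [-0.1, -0.5, 0.6]
gripper_width: 0.541
gripper_force: 30.0
```

```bash
python3 -m handwheel '[[[0,0,0,0,0,-0.01,0.03],[0,0,0,0,0,-0.02,0.03],[0,0,0,0,0,-0.03,0.03],[0,0,0,0,0,-0.04,0.03],[0,0,0,0,0,-0.04,0.03],[0,0,0,0,0,-0.04,0.03],[0,0,0,0,0,-0.04,0.03],[0,0,0,0,0,-0.04,0.03],[0,0,0,0,0,-0.03,0.03],[0,0,0,0,0,-0.02,0.03],[0,0,0,0,0,-0.01,0.03],[0,0,0,0,0,0,0.03]]]'
python3 -c "
from h import *
s=r.sense();j=s['joints'];print(np.round(j,2));a=np.radians(j[0]);print(np.array(s['ee_rot']).T@[np.sin(a),-np.cos(a),0])"
```

```text
time_s: 3.95
tcp_pos: [0.6011, -0.1209, 0.3608]
ee_rot: [[-0.0, -1.0, 0.002], [-1.0, 0.0, 0.0], [-0.0, -0.002, -1.0]]
wrist_force: [-0.4, -0.4, -1.5]
gripper_width: 0.538
gripper_force: 30.0
[ 3.730e+00  1.758e+01  1.325e+01 -1.000e-02 -8.554e+01 -3.730e+00]
[ 9.97882169e-01 -6.50473044e-02 -1.55685046e-04]
```

```bash
python3 -m handwheel '[[[0,0,0,0.0008,0.012,-0.02,0.03],[0,0,0,0.0008,0.012,-0.03,0.03],[0,0,0,0.0008,0.012,-0.035,0.03],[0,0,0,0.0008,0.012,-0.035,0.03],[0,0,0,0.0008,0.012,-0.035,0.03],[0,0,0,0.0008,0.012,-0.035,0.03],[0,0,0,0.0008,0.012,-0.035,0.03],[0,0,0,0.0008,0.012,-0.035,0.03],[0,0,0,0.0008,0.012,-0.035,0.03],[0,0,0,0.0008,0.012,-0.03,0.03],[0,0,0,0,0,-0.02,0.03],[0,0,0,0,0,0,0.03]]]'
python3 -c "
from h import *
s=r.sense();j=s['joints'];print(np.round(j,2));a=np.radians(j[0]);print(np.array(s['ee_rot']).T@[np.sin(a),-np.cos(a),0])"
```

```text
time_s: 5.15
tcp_pos: [0.4823, -0.129, 0.7053]
ee_rot: [[-0.0, -1.0, 0.004], [-1.0, 0.0, 0.0], [-0.0, -0.004, -1.0]]
wrist_force: [0.9, -0.6, -3.0]
gripper_width: 0.536
gripper_force: 30.0
[ 3.700e+00  2.076e+01  7.071e+01  1.000e-02 -1.397e+02 -3.710e+00]
[ 9.97902334e-01 -6.47373626e-02  8.09128190e-05]
```

```bash
python3 -m handwheel '[[[0.5,-0.032,0,-0.0009,-0.013,0,0.03],[1,-0.065,0,-0.0017,-0.026,0,0.03],[1,-0.065,0,-0.0017,-0.026,0,0.03],[1,-0.065,0,-0.0017,-0.026,0,0.03],[1,-0.065,0,-0.0017,-0.026,0,0.03],[1,-0.065,0,-0.0017,-0.026,0,0.03],[1,-0.065,0,-0.0017,-0.026,0,0.03],[1,-0.065,0,-0.0017,-0.026,0,0.03],[1,-0.065,0,-0.0017,-0.026,0,0.03],[1,-0.065,0,-0.0017,-0.026,0,0.03],[0.5,-0.032,0,-0.0009,-0.013,0,0.03],[0,0,0,0,0,0,0.03]]]'
python3 -c "
from h import *
s=r.sense();j=s['joints'];print(np.round(j,2));a=np.radians(j[0]);print(np.array(s['ee_rot']).T@[np.sin(a),-np.cos(a),0])"
```

```text
time_s: 6.35
tcp_pos: [0.7025, -0.1141, 0.8137]
ee_rot: [[0.033, -0.506, 0.862], [-0.998, 0.032, 0.057], [-0.057, -0.862, -0.504]]
wrist_force: [-0.6, -0.7, -2.1]
gripper_width: 0.539
gripper_force: 30.0
[ 3.740e+00  9.060e+00  4.537e+01 -3.000e-02 -6.659e+01 -3.730e+00]
[ 9.97862156e-01 -6.53515077e-02 -5.45521183e-04]
```

```bash
python3 -m handwheel '[[[0.5,-0.032,0,-0.0026,-0.035,0,0.03],[1,-0.065,0,-0.0026,-0.04,0,0.03],[1,-0.065,0,-0.0026,-0.04,0,0.03],[1,-0.065,0,-0.0026,-0.04,0,0.03],[1,-0.065,0,-0.0026,-0.04,0,0.03],[1,-0.065,0,-0.0026,-0.04,0,0.03],[1,-0.065,0,-0.0026,-0.04,0,0.03],[0.5,-0.032,0,-0.0009,-0.02,0,0.03],[0,0,0,0,0,0,0.03]]]'
python3 -c "
from h import *
s=r.sense();j=s['joints'];print(np.round(j,2));a=np.radians(j[0]);print(np.array(s['ee_rot']).T@[np.sin(a),-np.cos(a),0])"
```

```text
time_s: 7.25
tcp_pos: [0.7661, -0.1097, 1.095]
ee_rot: [[0.078, 0.203, 0.976], [-0.995, 0.078, 0.063], [-0.064, -0.976, 0.208]]
wrist_force: [-0.5, -0.6, -1.5]
gripper_width: 0.537
gripper_force: 30.0
[  3.82  23.67  80.47   0.18 -44.78  -3.83]
[ 0.99791046 -0.06457459  0.00219697]
```

```bash
python3 -m handwheel '[[[0.5,-0.032,0,-0.0009,-0.012,0.004,0.03],[1,-0.065,0,-0.0017,-0.027,0.004,0.03],[1,-0.065,0,-0.0017,-0.027,0.004,0.03],[1,-0.065,0,-0.0017,-0.027,0.004,0.03],[0.5,-0.032,0,-0.0009,-0.013,0,0.03],[0,0,0,0,0,0,0.03],[0,0,0,0,0,0,0.03],[0,0,0,0,0,0,0.03],[0,0,0,0,0,0,0.03]]]'
python3 -c "
from h import *
s=r.sense();j=s['joints'];print(np.round(j,2));a=np.radians(j[0]);print(np.array(s['ee_rot']).T@[np.sin(a),-np.cos(a),0], np.degrees(np.arccos(-s['ee_rot'][2][2])))
cv2.imwrite('pics/w2.png',cams.capture('wrist')[:,:,::-1])"
```

```text
time_s: 8.15
tcp_pos: [0.7379, -0.111, 1.1986]
ee_rot: [[0.102, 0.586, 0.804], [-0.993, 0.103, 0.051], [-0.053, -0.804, 0.593]]
wrist_force: [0.8, -0.0, -0.8]
gripper_width: 0.537
gripper_force: 30.0
[  3.91  24.84  79.12   0.76 -17.92  -4.31]
[ 0.99803798 -0.06247737  0.00409439] 126.36311030123841
```

View pics/w2.png

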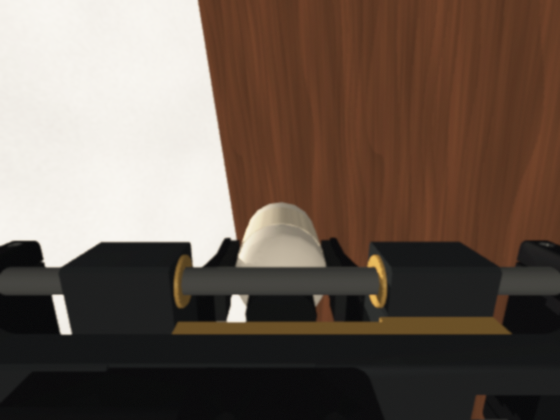

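The bottle is still straight between the pads with the tool at 126°, so the inversion is done. I now retrace the path.

```bash
python3 -m handwheel '[[[-0.5,0.032,0,0.0009,0.013,0,0.03],[-1,0.065,0,0.0017,0.027,-0.004,0.03],[-1,0.065,0,0.0017,0.027,-0.004,0.03],[-1,0.065,0,0.0017,0.027,-0.004,0.03],[-1,0.065,0,0.0017,0.036,-0.002,0.03],[-1,0.065,0,0.0026,0.04,0,0.03],[-1,0.065,0,0.0026,0.04,0,0.03],[-1,0.065,0,0.0026,0.04,0,0.03],[-1,0.065,0,0.0026,0.04,0,0.03],[-1,0.065,0,0.0026,0.04,0,0.03],[-1,0.065,0,0.0026,0.04,0,0.03],[0,0,0,0,0,0,0.03]]]'
python3 -c "
from h import *
s=r.sense();j=s['joints'];print(np.round(j,2));a=np.radians(j[0]);print(np.array(s['ee_rot']).T@[np.sin(a),-np.cos(a),0], np.degrees(np.arccos(-s['ee_rot'][2][2])))"
```

```text
time_s: 9.4
tcp_pos: [0.7553, -0.1081, 0.8353]
ee_rot: [[0.034, -0.455, 0.89], [-0.998, 0.037, 0.057], [-0.059, -0.89, -0.453]]
wrist_force: [0.3, -0.6, -1.0]
gripper_width: 0.541
gripper_force: 30.0
[  4.1   15.04  54.3    0.42 -66.18  -4.17]
[ 0.99754225 -0.06973831  0.00678424] 63.08667207006921
```

```bash
python3 -m handwheel '[[[-0.5,0.033,0,0.001,0.016,0,0.03],[-1,0.067,0,0.002,0.032,0,0.03],[-1,0.067,0,0.002,0.032,0,0.03],[-1,0.067,0,0.002,0.032,0,0.03],[-1,0.067,0,0.002,0.032,0,0.03],[-1,0.067,0,0.002,0.032,0,0.03],[-1,0.067,0,0.002,0.032,0,0.03],[-1,0.067,0,0.002,0.032,0,0.03],[-1,0.067,0,0.002,0.032,0,0.03],[-1,0.067,0,0.002,0.032,0,0.03],[-1,0.067,0,0.002,0.032,0,0.03],[0,0,0,0,0,0,0.03]]]'
python3 -c "
from h import *
from scipy.spatial.transform import Rotation as Q
s=r.sense();R=np.array(s['ee_rot']);j=s['joints'];print(np.round(j,2));z=R.T@[0,0,-1];v=np.cross([0,0,1],z);print('turn units',np.degrees(v)/6)
print('shift tool',R.T@(np.array([.505,.0995,.3])-s['tcp_pos']))"
```

```text
time_s: 10.6
tcp_pos: [0.4934, -0.1238, 0.6561]
ee_rot: [[-0.003, -1.0, 0.009], [-1.0, 0.003, -0.001], [0.001, -0.009, -1.0]]
wrist_force: [0.9, 0.7, -1.3]
gripper_width: 0.538
gripper_force: 30.0
[ 4.2700e+00  1.4870e+01  5.2200e+01  1.0000e-01 -1.2684e+02 -4.4000e+00]
turn units [-0.08324868 -0.00676113  0.        ]
shift tool [-0.22360511 -0.00772417  0.35606511]
```

```bash
python3 -m handwheel '[[[-0.08,-0.007,0,-0.01,-0.001,0.02,0.03],[0,0,0,-0.025,-0.001,0.03,0.03],[0,0,0,-0.025,-0.001,0.036,0.03],[0,0,0,-0.025,-0.001,0.036,0.03],[0,0,0,-0.025,-0.001,0.036,0.03],[0,0,0,-0.025,-0.001,0.036,0.03],[0,0,0,-0.025,-0.001,0.036,0.03],[0,0,0,-0.025,-0.001,0.036,0.03],[0,0,0,-0.025,-0.001,0.036,0.03],[0,0,0,-0.012,-0.001,0.034,0.03],[0,0,0,0,0,0.02,0.03],[0,0,0,0,0,0,0.03]]]'
python3 -m handwheel '[[[0,0,0,0,0,0.03,0.03],[0,0,0,0,0,0.04,0.03],[0,0,0,0,0,0.04,0.03],[0,0,0,0,0,0.04,0.03],[0,0,0,0,0,0.03,0.03],[0,0,0,0,0,0.02,0.03],[0,0,0,0,0,0,0.03],[0,0,0,0,0,0,0.03]]]'
python3 -c "
from h import *
s=r.sense();R=np.array(s['ee_rot']);z=R.T@[0,0,-1];v=np.cross([0,0,1],z);print('turn units',np.degrees(v)/6)
print('shift tool',R.T@(np.array([.505,.0995,.0465])-s['tcp_pos']))
a=[cams.capture(n)[:,:,::-1] for n in('scene','side')]
cv2.imwrite('pics/m3.png',np.hstack([cv2.resize(i,(800,600))[y:y+300,x:x+390] for i,x,y in((a[0],230,130),(a[1],140,130))]))"
```

```text
time_s: 11.8
tcp_pos: [0.5019, 0.0991, 0.2963]
ee_rot: [[-0.002, -1.0, -0.007], [-1.0, 0.002, 0.0], [0.0, 0.007, -1.0]]
wrist_force: [-0.2, 0.3, -0.5]
gripper_width: 0.54
gripper_force: 30.0
time_s: 12.6
tcp_pos: [0.5034, 0.0989, 0.1009]
ee_rot: [[-0.003, -1.0, 0.0], [-1.0, 0.003, 0.002], [-0.002, -0.0, -1.0]]
wrist_force: [0.4, 0.1, -1.1]
gripper_width: 0.544
gripper_force: 30.0
turn units [-0.00073062  0.01444276  0.        ]
shift tool [-0.00048307 -0.00154641  0.05436664]
```

View pics/m3.png

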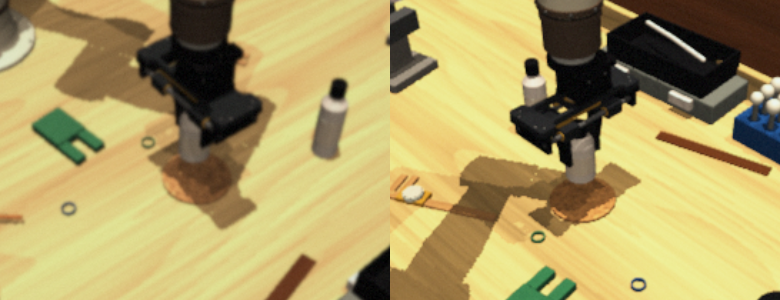

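The bottle hangs upright about 55 mm above the mat centre (left crop: foot (193,160), mat (197,180); right crop: foot (580,180), mat (581,200)). I lower it now.

```bash
python3 -m handwheel '[[[0,0,0,0,-0.001,0.015,0.03],[0,0,0,0,0,0.015,0.03],[0,0,0,0,0,0.01,0.03],[0,0,0,0,0,0.005,0.03],[0,0,0,0,0,0.004,0.03],[0,0,0,0,0,0.003,0.03],[0,0,0,0,0,0.002,0.03],[0,0,0,0,0,0,0.03],[0,0,0,0,0,0,0.03]]]'
```

```text
time_s: 13.6
tcp_pos: [0.5023, 0.0983, 0.0457]
ee_rot: [[-0.003, -1.0, -0.003], [-1.0, 0.003, 0.0], [-0.0, 0.003, -1.0]]
wrist_force: [-0.6, 0.9, 1.3]
gripper_width: 0.539
gripper_force: 30.0
```

```bash
python3 -m handwheel '[[[0,0,0,0,0,0.0005,0.03],[0,0,0,0,0,0.0003,0.03],[0,0,0,0,0,0,0.03],[0,0,0,0,0,0,0.03]]]'
```

```text
time_s: 14.0
tcp_pos: [0.5023, 0.0983, 0.0456]
ee_rot: [[-0.003, -1.0, -0.003], [-1.0, 0.003, 0.0], [-0.0, 0.003, -1.0]]
wrist_force: [-2.2, -0.2, 6.9]
gripper_width: 0.537
gripper_force: 30.0
```

The wrist force rose to 6.9 N, so the bottle stands on the mat. I open gently and then retreat straight up.

```bash
python3 -m handwheel '[[[0,0,0,0,0,0,0.055],[0,0,0,0,0,0,0.06],[0,0,0,0,0,0,0.07],[0,0,0,0,0,0,0.087],[0,0,0,0,0,0,0.087],[0,0,0,0,0,0,0.087],[0,0,0,0,0,0,0.087],[0,0,0,0,0,0,0.087],[0,0,0,0,0,0,0.087]]]'
python3 -m handwheel '[[[0,0,0,0,0,-0.01,0.087],[0,0,0,0,0,-0.02,0.087],[0,0,0,0,0,-0.03,0.087],[0,0,0,0,0,-0.04,0.087],[0,0,0,0,0,-0.04,0.087],[0,0,0,0,0,-0.03,0.087],[0,0,0,0,0,-0.02,0.087],[0,0,0,0,0,0,0.087],[0,0,0,0,0,0,0.087]]]'
python3 -c "
from h import *
a=[cams.capture(n)[:,:,::-1] for n in('scene','side')]
cv2.imwrite('pics/m4.png',np.hstack([cv2.resize(i,(800,600))[y:y+300,x:x+390] for i,x,y in((a[0],230,130),(a[1],140,130))]))"
```

```text
time_s: 14.9
tcp_pos: [0.5018, 0.0982, 0.0444]
ee_rot: [[-0.003, -1.0, -0.004], [-1.0, 0.003, -0.0], [0.0, 0.004, -1.0]]
wrist_force: [-0.7, -0.1, -0.2]
gripper_width: 0.995
gripper_force: 0.0
time_s: 15.8
tcp_pos: [0.5023, 0.0981, 0.2347]
ee_rot: [[-0.003, -1.0, -0.004], [-1.0, 0.003, 0.001], [-0.001, 0.004, -1.0]]
wrist_force: [0.0, 0.2, -0.6]
gripper_width: 1.001
gripper_force: 0.0
```

View pics/m4.png

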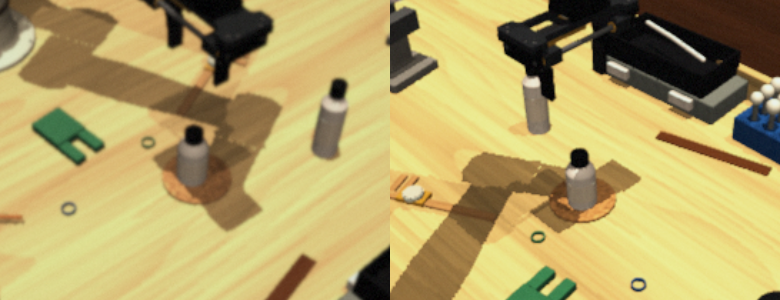

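The bottle stands upright on the mat, near its centre (left crop: bottle foot (193,182) on mat (197,180)). The gripper is clear of it, and the tall bottle has not moved.

```bash
python3 -c "
from station import r
print(r.finish_job())"
```

```text
the job is handed in; nothing more can be done
None
```

The bottle was turned over to about 126°, set back upright near the centre of the cork mat and released, and the job was handed in at about 16 s; no verdict was returned, and the last pictures show the tall bottle in place, but I did not recheck the jar, which the arm stayed clear of.

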